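# Stand the tipped spool clamps up in their lane

## Robot

A 6-joint arm with a two-finger parallel gripper is mounted at the origin on the work surface. World frame = base frame: x ahead of the robot, y to its left, z up, the work surface at z = 0. Lengths are in m, angles in rad, forces in N, time in s.
With the tool pointing down it reaches from about 0.375 to 0.975 m from the base axis. Payload 3.8 kg.
Tool frame: the origin (TCP) lies midway between the tips of the shut fingers; the grasp point (between the pads) lies 19 mm behind it; z points along the fingers, y is the line along which they close (so a half turn about z gives the same grasp; the last joint's range is limited). The gripper opens to 85 mm and grips with 20 to 120 N. Pads are 22 mm wide; open, the fingers measure 114 mm over their backs; the gripper's body (76 mm by 85 mm) begins 54 mm behind the grasp point. The pads swing forward as they close: fully open they stand 13 mm farther back than shut.
Start: joints at [1.145, 0.264, 1.604, -0, 1.274, -0.037], TCP at [0.256, 0.625, 0.201] pointing down, gripper open.
Joint ranges: [-2.63, 2.63], [-0.94, 2.18], [0.31, 2.57], [-1.31, 4.45], [0, 2.66], [-2.55, 2.55]. Speed limits (rad/s): [2.57, 2.57, 3.14, 3.14, 3.14, 3.14].

## Interface

Orientations are given as a rotation vector (axis times angle).
In Python, from workcell import bot gives the robot as it stands.
- The arm moves only by the tool step_arm, never from a script. Its argument "motion" is a list of rows, each a list of 5 numbers: the finger opening in cm, from 0 to 8.54, then the shift along the tool's x, y, z in cm, then the turn about the tool's z in degrees. In form: [[claw, dx, dy, dz, twist], ...]. A call has 1 to 20 rows; each row is the pose to reach, as a shift and turn from the pose commanded when the call began, along the tool's axes at that moment; what a row does not reach only later rows make up. A row lasts 1/10 s, in which the tool goes at most 50 mm and 8.59 degrees, less where a joint would pass 70% of its speed; a pose out of reach is approached as far as the arm can. A call with a gripper value outside its range is refused whole. The fingers move at their own pace and stop on an object; "force" is the grip in N (left out, the last holds). Time passes only in rows, so rows that repeat a pose let the fingers close. It gives the time, the measured TCP pose, the force, the opening and the grip force at its end, in the units of the state.
- bot.read_state(): the state, without advancing time (a new reading comes with each control period).
- bot.read_camera(name): name is "side" or "top"; returns (picture, depth): 400x640x3 uint8, red, green, blue; 400x640 float32, m along the optical axis (not along the pixel's ray), 0 where there is no reading.
- bot.calibration(name): a dict with "mtx" (3x3 intrinsics, pixels), "k1" (the pictures are not rectified: a ray, as slopes to the right and down, at radius r is drawn at 1 + k1 r^2 times it, then the intrinsics apply), "origin" and "orientation" of the camera in the world. Camera axes: x right, y up, looking along -z (the intrinsics and any distortion apply to the point x, -y, -z); pixel columns grow to the right and rows downward; lengths in m; the calibration is good to about 2 mm. A picture is of the moment at which its call begins. calibration takes no time and is no camera call.
- bot.finish_job(): hands the job in; it is judged then, once.
The state is a dict: "time": time; "q": joint angles; "joint_vel": joint speeds; "joint_torque": joint torques, N m; "tool_pos": TCP position; "tcp_rot": TCP orientation; "wrist_force": force on the tool from outside, world axes, zero at the start; "torque": the same for the moment, N m; "width": opening from 0.0 (shut) to 1.0 (fully open); "grip_force": force on a finger pad.
Only numpy, scipy, OpenCV 4.12 (cv2) and the standard library are available. Lean on these libraries where they do the work, as an engineer would, in place of code of your own. Each camera call takes 0.05 s, during which the arm holds its last target. There are 200 camera calls.

## Task

Two of the luthier's spool clamps have fallen over in their wooden lane on the bench. Stand each one up again on its foot, nut at the top, flat on the lane's floor between the rails, in the gap where it lies (one clamp in each gap), with at least an inch of free room to its standing neighbours; do not shift or knock over the clamps that still stand.

Things in the scene. Friction and masses are not known exactly. Their poses are not given: they have to be found in the camera images.
- lane: fixed shallow wooden lane, 620 mm long: floor board 70 mm wide and 12 mm thick, dark rails 10 mm wide, 8 mm above the floor, 50 mm apart; end strips 600 mm apart. Origin: centre of its underside, on the bench; y along the lane, z up. Three clamps stand in it (about 255 mm apart, near the ends and in the middle); one lies in each of the two gaps.
- tipped_a_c (a point): tipped clamp, lying along the lane in a gap; 120 mm long, 0.2 kg. From its foot: spool 42 mm wide, 26 long; 10 mm rod; at 66-88 mm a second 42 mm spool; at 98-112 a round nut 20 mm wide; rod end to 120. Point: its centre on the axis, 60 mm from each end; z from foot to nut (nut centre at +45 mm). Held lightly (8 N) by the nut it swings down when lifted, not quite to upright; a firm grip holds it stiff.
- tipped_b_c (a point): the other tipped clamp, in the other gap, the same in every way and with the same point and axes; the nut ends of the two point opposite ways along the lane.
- stand_l_c (a point): Clamp of the same make that stands upright on its foot near the lane's +y end, to be left alone. Loose, easily knocked. This point is its centre, 60 mm above the lane's floor; z along its axis, up.
- stand_m_c (a point): Clamp of the same make that stands upright on its foot in the middle of the lane, to be left alone. Loose, easily knocked. This point is its centre, 60 mm above the lane's floor; z along its axis, up.
- stand_r_c (a point): Clamp of the same make that stands upright on its foot near the lane's -y end, to be left alone. Loose, easily knocked. This point is its centre, 60 mm above the lane's floor; z along its axis, up.
Mind the look-alikes: they are no part of the job. Leave any black or purple look-alike of the part that bears tipped_a_c alone. Leave any turquoise look-alike of the part that bears stand_m_c alone.

How it is judged:
On the way:
1. one of the tipped clamps stands upright on its foot in a gap of the lane (((angle between tipped_a_c's own z axis and vertical below 0.07 rad and z of tipped_a_c in the frame of lane between 0.068 and 0.076 m and x of tipped_a_c in the frame of lane between -0.007 and 0.007 m and horizontal distance between tipped_a_c and stand_l_c above 0.066 m and horizontal distance between tipped_a_c and stand_m_c above 0.066 m and horizontal distance between tipped_a_c and stand_r_c above 0.066 m and linear speed of tipped_a below 0.02 m/s and angular speed of tipped_a below 0.1 rad/s and (y of tipped_a_c in the frame of lane between 0.04 and 0.22 m or y of tipped_a_c in the frame of lane between -0.22 and -0.04 m)) or (angle between tipped_b_c's own z axis and vertical below 0.07 rad and z of tipped_b_c in the frame of lane between 0.068 and 0.076 m and x of tipped_b_c in the frame of lane between -0.007 and 0.007 m and horizontal distance between tipped_b_c and stand_l_c above 0.066 m and horizontal distance between tipped_b_c and stand_m_c above 0.066 m and horizontal distance between tipped_b_c and stand_r_c above 0.066 m and linear speed of tipped_b below 0.02 m/s and angular speed of tipped_b below 0.1 rad/s and (y of tipped_b_c in the frame of lane between 0.04 and 0.22 m or y of tipped_b_c in the frame of lane between -0.22 and -0.04 m)))), for 0.2 s.
At the end, for the whole second after the job is handed in: Both tipped clamps stand still on the lane's floor, nut up, within 0.07 rad of upright and 7 mm of the lane's middle line, one on each side of the middle clamp, axes over 66 mm from those of the standing clamps, which are upright and within 12 mm of where they were (angle between each of tipped_a_c, tipped_b_c, stand_l_c, stand_m_c, stand_r_c's own z axis and vertical below 0.07 rad and z of tipped_a_c in the frame of lane between 0.068 and 0.076 m and x of tipped_a_c in the frame of lane between -0.007 and 0.007 m and horizontal distance between each of tipped_a_c, tipped_b_c and stand_l_c above 0.066 m and horizontal distance between each of tipped_a_c, tipped_b_c and stand_m_c above 0.066 m and horizontal distance between each of tipped_a_c, tipped_b_c and stand_r_c above 0.066 m and z of tipped_b_c in the frame of lane between 0.068 and 0.076 m and x of tipped_b_c in the frame of lane between -0.007 and 0.007 m and linear speed of each of tipped_a, tipped_b below 0.02 m/s and angular speed of each of tipped_a, tipped_b below 0.1 rad/s and ((y of tipped_a_c in the frame of lane between 0.04 and 0.22 m and y of tipped_b_c in the frame of lane between -0.22 and -0.04 m) or (y of tipped_a_c in the frame of lane between -0.22 and -0.04 m and y of tipped_b_c in the frame of lane between 0.04 and 0.22 m)) and distance of each of stand_l_c, stand_m_c, stand_r_c from where it was at the start of the episode below 0.012 m); the robot touches nothing.
It fails at once if a standing clamp is tipped by more than about 15 degrees (angle between any of stand_l_c, stand_m_c, stand_r_c's own z axis and vertical above 0.26 rad).
It fails at once if a standing clamp is shifted by more than 20 mm (distance of any of stand_l_c, stand_m_c, stand_r_c from where it was at the start of the episode above 0.02 m).
It also fails if it takes over 61 s, if anything falls off the work surface, if the arm or the gripper's body presses on something with over 40 N, if the wrist force passes 120 N, or if a joint passes its speed limit or range.

## Working session

There is one attempt and no reset: what is moved stays moved. The work goes in short steps, Python scripts to look and compute and a tool call to move; the robot and the scene stay as the last step left them, time stands still between calls to the robot, and variables do not carry over. Pictures are saved under pics/ and viewed, at most 10 in all, crops included, and the job is handed in when it is done.

Besides the shell and the picture viewer there is one more tool, called after "Call:" in YAML: its name, and indented under it one key for each argument. step_arm: Moves the arm, as the interface text tells. Its arguments: {"type":"object","properties":{"motion":{"type":"array","items":{"type":"array","items":{"type":"number"}}},"force":{"type":"number"}},"required":["motion"]}

```bash
mkdir -p pics
cat > h.py <<'E'
import numpy as np, cv2
from scipy.spatial.transform import Rotation as R
from workcell import bot
def shot(n):
    p,d=bot.read_camera(n); np.savez(f'/tmp/{n}.npz',p=p,d=d); return p,d
def save(p,name): cv2.imwrite(f'pics/{name}.png',cv2.cvtColor(p,cv2.COLOR_RGB2BGR))
def cam(n):
    c=bot.calibration(n); o=np.array(c['orientation'],float)
    M=R.from_rotvec(o).as_matrix() if o.shape==(3,) else (o if o.shape==(3,3) else R.from_quat(o).as_matrix())
    return c,np.array(c['origin']),M
def rays(n,uv):
    c,o,M=cam(n); K=np.array(c['mtx']); uv=np.atleast_2d(np.array(uv,float))
    s=cv2.undistortPoints(uv.reshape(-1,1,2),K,np.array([c['k1'],0,0,0.]),).reshape(-1,2)
    return o,M,np.c_[s[:,0],-s[:,1],-np.ones(len(s))]
def pt(n,uv,d):
    o,M,r=rays(n,uv); return o+(r*np.atleast_1d(d)[:,None])@M.T
def onz(n,uv,z):
    o,M,r=rays(n,uv); w=r@M.T; return o+w*((z-o[2])/w[:,2])[:,None]
E
python3 - <<'E'
from h import *
for n in('top','side'):
    p,d=shot(n); save(p,n+'0'); c=bot.calibration(n); print(c)
s=bot.read_state(); print({k:np.round(v,3) for k,v in s.items()})
E
```

```text
{'mtx': array([[496.99203475,   0.        , 322.45538593],
       [  0.        , 496.99203475, 197.04265262],
       [  0.        ,   0.        ,   1.        ]]), 'k1': -0.04141355762797071, 'origin': array([0.43338349, 0.02625941, 1.04169839]), 'orientation': array([ 0.09187661, -0.095813  , -1.57310729])}
{'mtx': array([[437.00045084,   0.        , 315.60387683],
       [  0.        , 437.00045084, 198.75543411],
       [  0.        ,   0.        ,   1.        ]]), 'k1': -0.0929103597093197, 'origin': array([ 0.02510915, -0.52420894,  0.53414962]), 'orientation': array([ 0.98897501, -0.40324135, -0.68472184])}
{'time': np.float64(0.1), 'q': array([ 1.145,  0.265,  1.605, -0.   ,  1.274, -0.037]), 'joint_vel': array([-0.002, -0.   , -0.004, -0.001, -0.001, -0.002]), 'joint_torque': array([-1.0000e-03, -5.1671e+01, -3.6859e+01, -0.0000e+00,  6.0000e-03,
       -0.0000e+00]), 'tool_pos': array([0.256, 0.624, 0.199]), 'tcp_rot': array([-6.070e-01, -3.082e+00,  3.000e-03]), 'wrist_force': array([ 0.425,  0.199, -0.138]), 'torque': array([-0.027,  0.025, -0.035]), 'grip_force': np.float64(0.0), 'width': np.float64(1.003)}
```

View pics/top0.png

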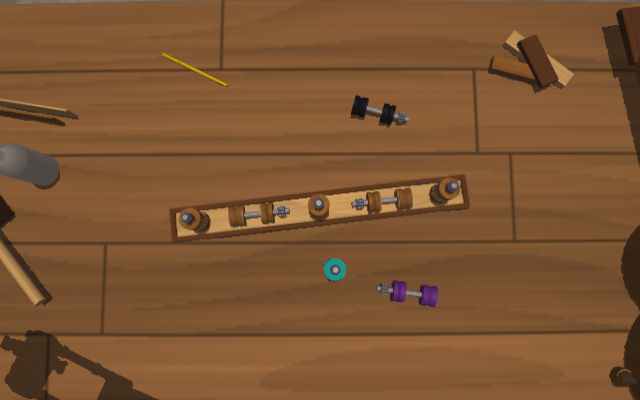

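View pics/side0.png

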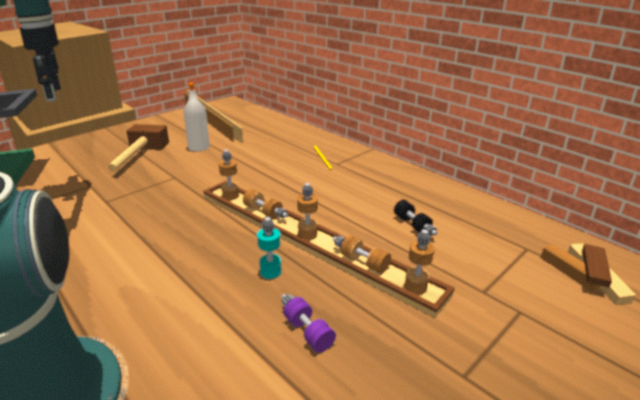

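The top view (image right = −y, up = +x) shows the lane from (172,225) to (467,192). Both tipped clamps have their nuts toward the middle clamp: the left one has its nut at (284,211) and foot at (232,216), the right one its nut at (356,204) and foot at (408,198). The arm isn't over the lane. Next I'll take an enlarged crop.

Run:
```python
from h import *
p=np.load('/tmp/top.npz')['p']
save(cv2.resize(p[170:250,160:320],None,fx=5,fy=5,interpolation=cv2.INTER_CUBIC)[:400],'cl')
save(cv2.resize(p[170:250,315:475],None,fx=5,fy=5,interpolation=cv2.INTER_CUBIC),'cr')
```

```text
(no output)
```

View pics/cl.png

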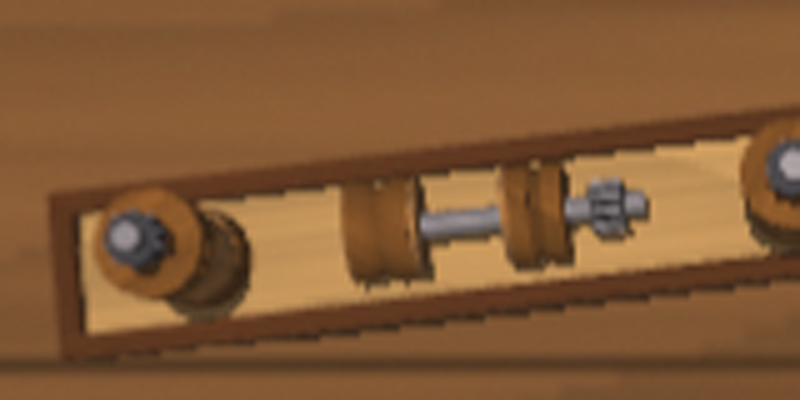

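View pics/cr.png

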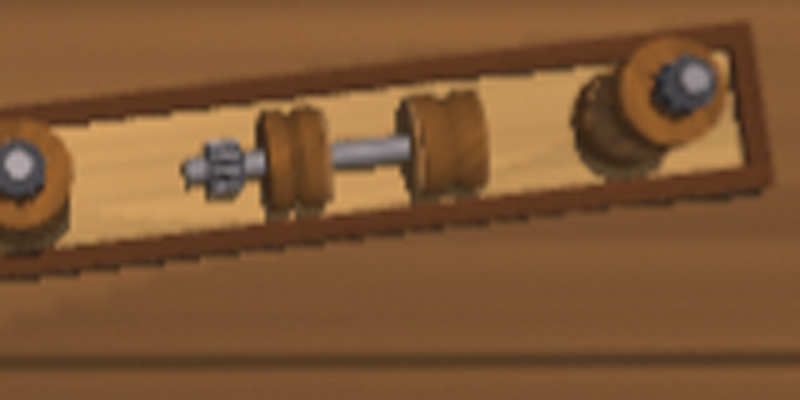

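The crops show the left clamp's nut at (608,208), tip at (648,204) and rod at (460,221), and the right clamp's nut at (224,168), tip at (185,172) and rod at (370,152). The standing clamps' rod tops are at (125,238) in the left crop, and (17,163) and (695,78) in the right.

Run:
```python
from h import *
L=lambda *a:[(160+(u+.5)/5-.5,170+(v+.5)/5-.5) for u,v in a]
Rr=lambda *a:[(315+(u+.5)/5-.5,170+(v+.5)/5-.5) for u,v in a]
c=onz('top',L((52,195),(67,357))+Rr((748,22),(772,185)),.02)
print('corners',c.round(4))
m=c.mean(0); a=(c[0]+c[1]-c[2]-c[3])[:2]; print(np.linalg.norm(a)/2); a/=np.linalg.norm(a); b=np.array([a[1],-a[0]])
def sh(nm,P):
    for q in P: print(nm,q.round(4),'lane x,y',((q-m)[:2]@b).round(4),((q-m)[:2]@a).round(4))
print('centre',m,'ydir',a,np.degrees(np.arctan2(a[1],a[0])))
sh('stand',onz('top',L((125,238))+Rr((17,163),(695,78)),.132))
sh('A nut tip rod',onz('top',L((608,208),(648,204),(460,221)),.035))
sh('A foot',onz('top',L((345,235)),.033))
sh('B nut tip rod',onz('top',Rr((224,168),(185,172),(370,152)),.035))
sh('B foot',onz('top',Rr((488,140)),.033))
s=bot.read_state(); print(R.from_rotvec(s['tcp_rot']).as_matrix().round(3))
np.savez('lane.npz',m=m,a=a,b=b)
```

```text
corners [[ 0.5332  0.3393  0.02  ]
 [ 0.4663  0.3311  0.02  ]
 [ 0.6033 -0.2732  0.02  ]
 [ 0.5347 -0.2805  0.02  ]]
0.6159439188026629
centre [0.53436204 0.02918402 0.02      ] ydir [-0.1124408   0.99365843] 96.45603640407799
stand [0.5063 0.2775 0.132 ] lane x,y 0.0 0.2499
stand [0.533 0.032 0.132] lane x,y -0.001 0.0029
stand [ 0.5636 -0.2197  0.132 ] lane x,y 0.0011 -0.2506
A nut tip rod [0.5255 0.1075 0.035 ] lane x,y 0.0 0.0788
A nut tip rod [0.5271 0.0912 0.035 ] lane x,y -0.0002 0.0625
A nut tip rod [0.5205 0.1677 0.035 ] lane x,y 0.0018 0.1392
A foot [0.5151 0.2148 0.033 ] lane x,y 0.0017 0.1866
B nut tip rod [ 0.5412 -0.0518  0.035 ] lane x,y -0.0023 -0.0812
B nut tip rod [ 0.5397 -0.0358  0.035 ] lane x,y -0.0021 -0.0652
B nut tip rod [ 0.5475 -0.1115  0.035 ] lane x,y -0.0027 -0.1413
B foot [ 0.5525 -0.1603  0.033 ] lane x,y -0.0033 -0.1903
[[-0.925  0.379 -0.001]
 [ 0.379  0.925 -0.002]
 [ 0.    -0.002 -1.   ]]
```

```bash
cat >> h.py <<'E'
def go(x,y,z):
    l=np.load('lane.npz'); s=bot.read_state(); M=R.from_rotvec(s['tcp_rot']).as_matrix()
    w=l['m'].copy(); w[:2]+=x*l['b']+y*l['a']; w[2]=z
    d=M.T@(w-s['tool_pos'])*100
    ty=M[:2,1]; tw=np.degrees(np.arctan2(ty[1],ty[0])-np.arctan2(l['b'][1],l['b'][0]))
    print('shift cm',d.round(2),'twist',tw.round(2))
E
python3 -c "
from h import *
go(.0007,.080,.2)"
```

```text
shift cm [-4.456e+01 -3.742e+01  2.000e-02] twist 61.27
```

Call:
step_arm:
  motion:
    - [4,-44.6,-37.4,0,61.3]
    - [4,-44.6,-37.4,0,61.3]
    - [4,-44.6,-37.4,0,61.3]
    - [4,-44.6,-37.4,0,61.3]
    - [4,-44.6,-37.4,0,61.3]
    - [4,-44.6,-37.4,0,61.3]
    - [4,-44.6,-37.4,0,61.3]
    - [4,-44.6,-37.4,0,61.3]
    - [4,-44.6,-37.4,0,61.3]
    - [4,-44.6,-37.4,0,61.3]
    - [4,-44.6,-37.4,0,61.3]
    - [4,-44.6,-37.4,0,61.3]
    - [4,-44.6,-37.4,0,61.3]
    - [4,-44.6,-37.4,0,61.3]
    - [4,-44.6,-37.4,0,61.3]
    - [4,-44.6,-37.4,0,61.3]
    - [4,-44.6,-37.4,0,61.3]
    - [4,-44.6,-37.4,0,61.3]
  force: 20

```text
time: 1.9
tool_pos: [0.5265, 0.1104, 0.2007]
tcp_rot: [2.092, 2.344, 0.0]
wrist_force: [-1.0, -0.5, -0.3]
width: 0.471
grip_force: 0.0
```

```bash
python3 -c "
from h import *
go(.0007,.080,.024)
s=bot.read_state();print(s['time'],s['width'],s['tool_pos'])"
```

```text
shift cm [-0.16 -0.06 17.67] twist 0.06
1.9 0.4710411753426336 [0.52649147 0.11036006 0.20072337]
```

Call:
step_arm:
  motion:
    - [4,-0.1,0,4,0]
    - [4,-0.1,0,8,0]
    - [4,-0.1,0,11,0]
    - [4,-0.1,0,13,0]
    - [4,-0.1,0,15,0]
    - [4,-0.1,0,16.5,0]
    - [4,-0.1,0,17.2,0]
    - [4,-0.1,0,17.6,0]
    - [4,-0.1,0,17.6,0]

```text
time: 2.8
tool_pos: [0.5272, 0.1086, 0.0248]
tcp_rot: [2.093, 2.342, 0.0]
wrist_force: [0.6, 0.4, 0.2]
width: 0.465
grip_force: 0.0
```

Run:
```python
from h import *
p,d=shot('side'); save(cv2.resize(p[130:290,180:460],None,fx=2.8,fy=2.8,interpolation=cv2.INTER_CUBIC),'s1'); go(.0007,.08,.024)
```

```text
shift cm [ 0.03 -0.15  0.13] twist -0.03
```

View pics/s1.png

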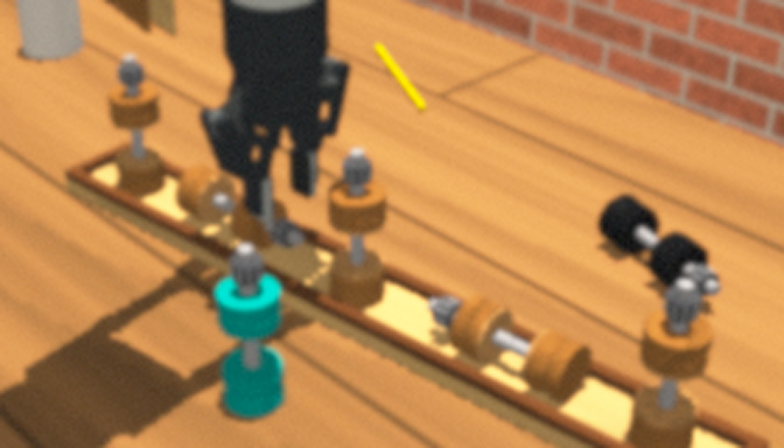

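The fingers straddle nut A (crop (290,235)) without touching anything. I'll close lightly.

Call:
step_arm:
  motion:
    - [1,0,-0.1,0,0]
    - [1,0,-0.1,0,0]
    - [1,0,-0.1,0,0]
    - [1,0,-0.1,0,0]
    - [1,0,-0.1,0,0]
    - [1,0,-0.1,0,0]
  force: 8

```text
time: 3.45
tool_pos: [0.5259, 0.1084, 0.0247]
tcp_rot: [2.093, 2.342, 0.0]
wrist_force: [-0.4, -0.3, -0.4]
width: 0.117
grip_force: 0.0
```

Run:
```python
from h import *
p,d=shot('side'); 
c,o,M=cam('side');s=bot.read_state()
l=np.load('lane.npz')
P=[s['tool_pos']]+[np.r_[l['m'][:2]+.001*l['b']+y*l['a'],z] for y,z in((.079,.033),(.0628,.033),(.1028,.054),(.003,.132),(.25,.132))]
q=(np.array(P)-o)@M; uv,_=cv2.projectPoints((q*[1,-1,-1]).reshape(-1,1,3),np.zeros(3),np.zeros(3),np.array(c['mtx']),np.array([c['k1'],0,0,0.]))
uv=uv.reshape(-1,2);print(uv.round(1))
k=cv2.resize(p[160:250,200:320],None,fx=6,fy=6,interpolation=cv2.INTER_CUBIC)
for (u,v),col in zip(uv,[(255,0,0),(0,255,0),(0,0,255),(255,255,0),(255,0,255),(255,0,255)]): cv2.circle(k,(int((u-200+.5)*6),int((v-160+.5)*6)),4,col,-1)
save(k,'s2')
```

```text
[[280.1 215.6]
 [280.3 212.3]
 [285.8 214.9]
 [272.1 200.3]
 [306.7 182.7]
 [224.9 149.5]]
```

View pics/s2.png

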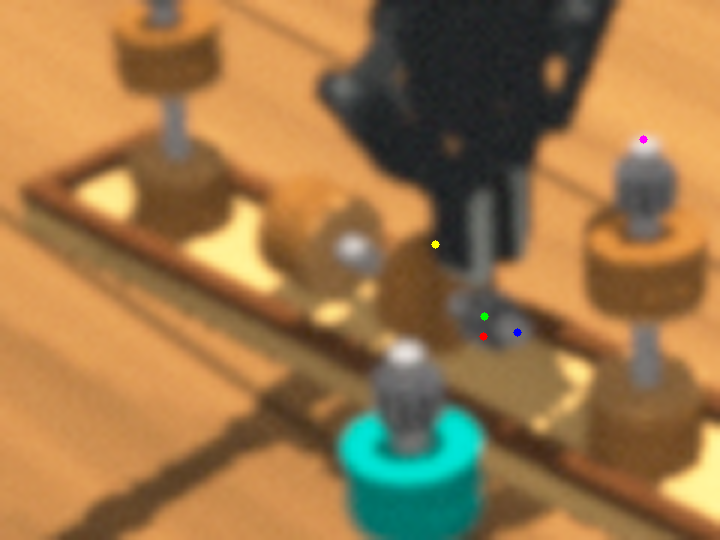

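Run:
```python
from h import *
z=np.load('/tmp/side.npz'); d=z['d']
for u in(274,276,278,280,283,285):
    vs=np.arange(190,218,2); P=pt('side',[(u,v) for v in vs],d[vs,u])
    print(u,[(v,*(q*1000).round().astype(int)) for v,q in zip(vs,P)])
```

```text
274 [(np.int64(190), np.int64(499), np.int64(92), np.int64(105)), (np.int64(192), np.int64(508), np.int64(102), np.int64(93)), (np.int64(194), np.int64(510), np.int64(106), np.int64(86)), (np.int64(196), np.int64(508), np.int64(104), np.int64(83)), (np.int64(198), np.int64(507), np.int64(103), np.int64(78)), (np.int64(200), np.int64(508), np.int64(105), np.int64(72)), (np.int64(202), np.int64(510), np.int64(107), np.int64(66)), (np.int64(204), np.int64(514), np.int64(112), np.int64(57)), (np.int64(206), np.int64(522), np.int64(123), np.int64(44)), (np.int64(208), np.int64(521), np.int64(123), np.int64(39)), (np.int64(210), np.int64(523), np.int64(125), np.int64(33)), (np.int64(212), np.int64(522), np.int64(125), np.int64(28)), (np.int64(214), np.int64(521), np.int64(123), np.int64(24)), (np.int64(216), np.int64(520), np.int64(123), np.int64(19))]
276 [(np.int64(190), np.int64(509), np.int64(97), np.int64(99)), (np.int64(192), np.int64(510), np.int64(99), np.int64(93)), (np.int64(194), np.int64(509), np.int64(98), np.int64(89)), (np.int64(196), np.int64(509), np.int64(99), np.int64(84
[... 3317 characters left out ...]
t64(532), np.int64(96), np.int64(81)), (np.int64(196), np.int64(532), np.int64(97), np.int64(76)), (np.int64(198), np.int64(533), np.int64(98), np.int64(70)), (np.int64(200), np.int64(533), np.int64(99), np.int64(65)), (np.int64(202), np.int64(533), np.int64(98), np.int64(60)), (np.int64(204), np.int64(593), np.int64(173), np.int64(-1)), (np.int64(206), np.int64(587), np.int64(165), np.int64(-1)), (np.int64(208), np.int64(580), np.int64(157), np.int64(0)), (np.int64(210), np.int64(533), np.int64(99), np.int64(40)), (np.int64(212), np.int64(530), np.int64(97), np.int64(37)), (np.int64(214), np.int64(526), np.int64(92), np.int64(36)), (np.int64(216), np.int64(527), np.int64(92), np.int64(31))]
```

The fingers closed above the nut: depth shows the real tips at z≈0.056, about 30 mm above the reported TCP, while the nut's top is at 0.042. The projected points match the rest of the scene, so I'll reopen and go lower in small steps.

Call:
step_arm:
  motion:
    - [4,0,0,-0.3,0]
    - [4,0,0,-0.3,0]
    - [4,0,0,-0.3,0]
    - [4,0,0,-0.3,0]
    - [4,0,0,0.5,0]
    - [4,0,0,1.0,0]
    - [4,0,0,1.5,0]
    - [4,0,0,2.0,0]
    - [4,0,0,2.0,0]

```text
time: 4.4
tool_pos: [0.5249, 0.1082, 0.0035]
tcp_rot: [-2.093, -2.341, 0.003]
wrist_force: [-0.3, -0.7, -0.2]
width: 0.467
grip_force: 0.0
```

Run:
```python
from h import *
p,d=shot('side'); s=bot.read_state(); print(s['tool_pos'],s['wrist_force'],s['width'])
k=cv2.resize(p[160:250,200:320],None,fx=6,fy=6,interpolation=cv2.INTER_CUBIC); save(k,'s3')
for u in(270,272,274,276):
    vs=np.arange(196,222,2); P=pt('side',[(u,v) for v in vs],d[vs,u])
    print(u,*[(int(v),*(q*1000).round().astype(int).tolist()) for v,q in zip(vs,P)])
```

```text
[0.5253078  0.10824366 0.00394872] [0.33048106 0.70186373 0.56576755] 0.46978248776757364
270 (196, 499, 105, 86) (198, 494, 99, 85) (200, 493, 98, 82) (202, 492, 97, 78) (204, 493, 98, 72) (206, 494, 100, 66) (208, 493, 99, 62) (210, 491, 97, 58) (212, 493, 100, 51) (214, 492, 99, 48) (216, 498, 107, 36) (218, 516, 133, 11) (220, 414, -4, 116)
272 (196, 496, 94, 91) (198, 495, 94, 87) (200, 493, 91, 84) (202, 494, 92, 79) (204, 497, 97, 71) (206, 497, 98, 65) (208, 495, 96, 62) (210, 496, 97, 56) (212, 497, 98, 51) (214, 497, 99, 45) (216, 500, 103, 37) (218, 513, 121, 18) (220, 514, 123, 11)
274 (196, 500, 94, 90) (198, 498, 91, 87) (200, 498, 91, 83) (202, 500, 94, 75) (204, 501, 96, 69) (206, 499, 94, 66) (208, 500, 95, 61) (210, 501, 96, 55) (212, 498, 93, 52) (214, 499, 95, 46) (216, 500, 96, 41) (218, 520, 123, 14) (220, 518, 120, 11)
276 (196, 507, 95, 87) (198, 504, 92, 84) (200, 505, 93, 79) (202, 507, 97, 72) (204, 508, 98, 66) (206, 506, 95, 63) (208, 507, 97, 57) (210, 505, 95, 54) (212, 504, 94, 50) (214, 505, 95, 44) (216, 504, 95, 39) (218, 525, 122, 12) (220, 521, 118, 11)
```

View pics/s3.png

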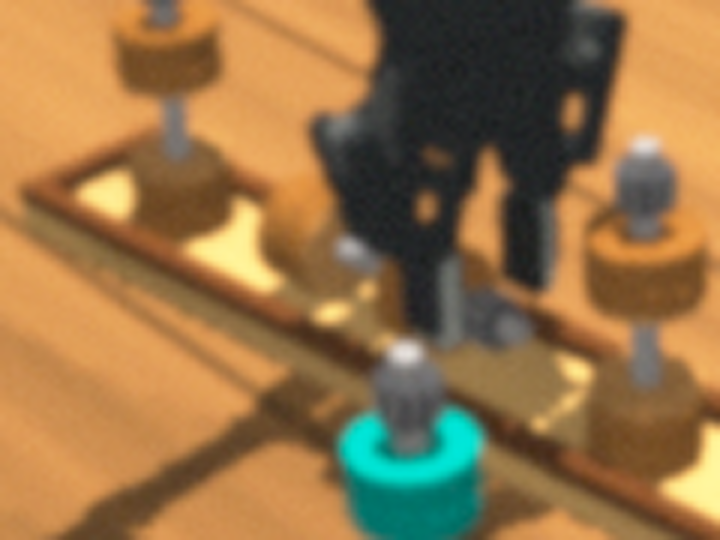

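The near fingertip is now at z≈0.038, level with the nut (crop (500,318)) and clear of the spool. I'll go 12 mm lower and close lightly.

Call:
step_arm:
  motion:
    - [4,0,0,0.5,0]
    - [4,0,0,0.9,0]
    - [4,0,0,1.2,0]
    - [4,0,0,1.2,0]
    - [1,0,0,1.2,0]
    - [1,0,0,1.2,0]
    - [1,0,0,1.2,0]
    - [1,0,0,1.2,0]
    - [1,0,0,1.2,0]
  force: 8

```text
time: 5.35
tool_pos: [0.5262, 0.1084, -0.0071]
tcp_rot: [2.093, 2.342, 0.001]
wrist_force: [0.2, 0.3, 0.1]
width: 0.224
grip_force: 20.1
```

Call:
step_arm:
  motion:
    - [1,-0.1,0,-0.9,0]
    - [1,-0.2,0,-1.8,0]
    - [1,-0.2,0,-2.65,0]
    - [1,-0.1,0,-3.4,0]
    - [1,0.1,0,-4.2,0]
    - [1,0.3,0,-4.9,0]
    - [1,0.3,0,-4.9,0]
  force: 8

```text
time: 6.05
tool_pos: [0.5267, 0.1118, 0.0432]
tcp_rot: [2.092, 2.342, 0.003]
wrist_force: [0.7, -0.5, -0.9]
width: 0.22
grip_force: 19.8
```

Run:
```python
from h import *
p,d=shot('side'); s=bot.read_state(); print(s['tool_pos'],s['wrist_force'],s['width'])
q,_=shot('top')
k=cv2.resize(p[140:240,200:330],None,fx=5,fy=5,interpolation=cv2.INTER_CUBIC)
save(k,'s4')
```

```text
[0.52628712 0.1116204  0.04253912] [ 0.22375939  0.40488042 -2.03072079] 0.22253721916728364
```

View pics/s4.png

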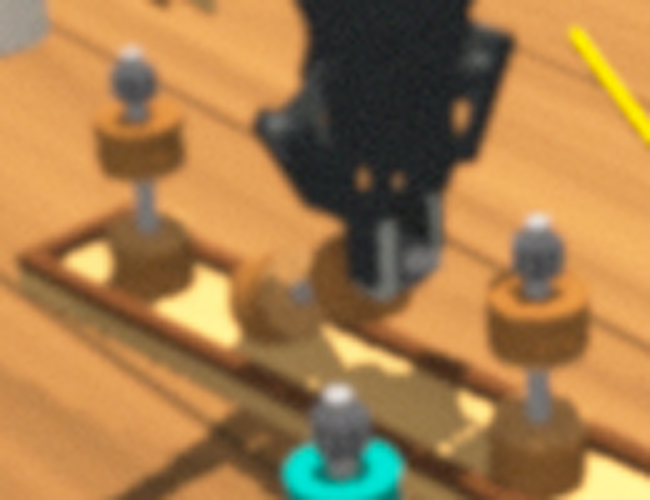

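The light grip works: the nut is between the pads at crop (415,260) and the clamp is tilted about 30° on its foot edge. I'll continue the arc.

Call:
step_arm:
  motion:
    - [1,0.4,0,-0.65,0]
    - [1,0.8,0,-1.3,0]
    - [1,1.2,0,-1.8,0]
    - [1,1.8,0,-2.3,0]
    - [1,2.4,0,-2.75,0]
    - [1,3.0,0,-3.1,0]
    - [1,3.8,0,-3.35,0]
    - [1,4.6,0,-3.5,0]
    - [1,5.4,0,-3.6,0]
    - [1,5.4,0,-3.6,0]
  force: 8

```text
time: 7.15
tool_pos: [0.5194, 0.1662, 0.0777]
tcp_rot: [-2.092, -2.343, -0.0]
wrist_force: [1.6, -0.3, -1.8]
width: 0.222
grip_force: 19.7
```

```bash
cat >> h.py <<'E'
def cloud(x0,x1,y0,y1,z0,z1):
    "coloured clouds from both cameras in the lane frame (m); box cut"
    l=np.load('lane.npz'); out=[]
    for n in('side','top'):
        p,d=shot(n); v,u=np.nonzero(d>0); P=pt(n,np.c_[u,v],d[v,u]); q=P[:,:2]-l['m'][:2]
        Q=np.c_[q@l['b'],q@l['a'],P[:,2]]; k=((Q>[x0,y0,z0])&(Q<[x1,y1,z1])).all(1)
        out.append((Q[k],p[v,u][k]))
    return out
def wood(y0,y1):
    "per camera, horizontal slices of what is in the lane between y0,y1"
    for n,(Q,c) in zip(('side','top'),cloud(-.03,.03,y0,y1,.014,.14)):
        for z in np.arange(.015,.14,.01):
            k=abs(Q[:,2]-z)<.005
            if k.sum()>3: print(n,'z%.3f'%z,k.sum(),'x',np.percentile(Q[k,0],[3,97]).round(3),'y',np.percentile(Q[k,1],[3,97]).round(3),c[k].mean(0).round())
E
python3 - <<'E'
from h import *
s=bot.read_state(); print(s['tool_pos'],s['wrist_force'],s['width'])
wood(.05,.22)
E
```

```text
[0.51942573 0.16618129 0.07771423] [ 1.58815417 -0.33478288 -1.78774149] 0.22156629138926515
side z0.015 201 x [-0.029  0.03 ] y [0.056 0.212] [121.  80.  46.]
side z0.025 48 x [-0.029  0.029] y [0.056 0.211] [127.  84.  48.]
side z0.035 11 x [-0.014  0.   ] y [0.191 0.202] [159. 117.  65.]
side z0.045 38 x [-0.02   0.001] y [0.179 0.211] [112.  75.  38.]
side z0.055 95 x [-0.02   0.011] y [0.177 0.216] [143. 100.  56.]
side z0.065 74 x [-0.02   0.001] y [0.183 0.216] [140. 101.  62.]
side z0.075 70 x [-0.018  0.005] y [0.148 0.206] [155. 111.  66.]
side z0.085 36 x [-0.019  0.001] y [0.135 0.161] [121.  83.  47.]
side z0.095 98 x [-0.02   0.015] y [0.133 0.168] [117.  80.  43.]
side z0.105 60 x [-0.02 -0.  ] y [0.128 0.169] [115.  82.  50.]
side z0.115 77 x [-0.022  0.016] y [0.122 0.159] [94. 83. 71.]
side z0.125 109 x [-0.023  0.02 ] y [0.12  0.145] [79. 75. 71.]
side z0.135 91 x [-0.022  0.022] y [0.125 0.146] [67. 63. 58.]
top z0.015 286 x [-0.029  0.029] y [0.052 0.211] [120.  86.  53.]
top z0.025 110 x [-0.03   0.029] y [0.055 0.215] [81. 52. 32.]
top z0.055 13 x [-0.019 -0.015] y [0.205 0.218] [91. 60. 32.]
top z0.065 39 x [-0.019 -0.004] y [0.19  0.219] [96. 64. 36.]
top z0.075 22 x [-0.019 -0.006] y [0.195 0.212] [69. 50. 33.]
```

The clamp now hangs about 45° from vertical: foot at y≈0.19–0.215, z 0.035–0.075, nut at y≈0.135. 20 N is too stiff for it to swing free. I'll move it back toward the gap's middle with an abrupt stop, then ease the opening to relax the grip.

Call:
step_arm:
  motion:
    - [1,-0.2,0,0,0]
    - [1,-0.7,0,0,0]
    - [1,-1.5,0,0.3,0]
    - [1,-2.7,0,0.7,0]
    - [1,-4.2,0,1.0,0]
    - [1,-6,0,1.2,0]
    - [1,-6,0,1.4,0]
    - [1.8,-6,0,1.4,0]
    - [1.8,-6,0,1.4,0]

```text
time: 8.15
tool_pos: [0.5262, 0.1053, 0.0636]
tcp_rot: [-2.094, -2.342, -0.0]
wrist_force: [0.4, -1.1, -3.2]
width: 0.222
grip_force: 19.7
```

Run:
```python
from h import *
s=bot.read_state(); print(s['tool_pos'],s['wrist_force'],s['width'])
wood(.035,.2)
```

```text
[0.52621013 0.10531278 0.06358219] [ 0.42265566 -1.12682316 -3.1660989 ] 0.22195642452993553
side z0.015 152 x [-0.029  0.029] y [0.04  0.194] [127.  87.  50.]
side z0.025 85 x [-0.029  0.029] y [0.044 0.194] [132.  89.  50.]
side z0.035 97 x [-0.02   0.013] y [0.109 0.15 ] [144. 103.  57.]
side z0.045 83 x [-0.02   0.006] y [0.115 0.148] [142. 103.  62.]
side z0.055 72 x [-0.017  0.006] y [0.111 0.138] [141. 103.  65.]
side z0.065 27 x [-0.018  0.004] y [0.077 0.136] [138.  95.  53.]
side z0.075 69 x [-0.02   0.007] y [0.068 0.102] [118.  80.  43.]
side z0.085 101 x [-0.02   0.015] y [0.071 0.105] [117.  81.  46.]
side z0.095 56 x [-0.019  0.012] y [0.063 0.104] [110.  87.  63.]
side z0.105 84 x [-0.022  0.02 ] y [0.059 0.083] [86. 81. 74.]
side z0.115 118 x [-0.023  0.018] y [0.059 0.083] [74. 72. 68.]
side z0.125 90 x [-0.023  0.022] y [0.064 0.083] [65. 62. 56.]
side z0.135 70 x [-0.023  0.02 ] y [0.063 0.083] [48. 47. 44.]
top z0.015 112 x [-0.03  -0.004] y [0.062 0.198] [134.  97.  60.]
top z0.025 72 x [-0.03  -0.024] y [0.063 0.195] [91. 58. 36.]
top z0.035 15 x [-0.021 -0.014] y [0.14  0.155] [110.  79.  47.]
top z0.045 63 x [-0.021 -0.004] y [0.121 0.158] [100.  68.  38.]
top z0.055 61 x [-0.019 -0.004] y [0.127 0.146] [75. 52. 32.]
top z0.065 4 x [-0.007 -0.005] y [0.137 0.14 ] [78. 56. 35.]
```

Call:
step_arm:
  motion:
    - [1.87,0,0,0,0]
    - [1.87,0,0,0,0]
    - [1.88,0,0,0,0]
    - [1.88,0,0,0,0]

```text
time: 8.65
tool_pos: [0.5262, 0.1056, 0.0637]
tcp_rot: [-2.093, -2.343, 0.0]
wrist_force: [-0.4, -0.7, -2.9]
width: 0.219
grip_force: 19.7
```

Call:
step_arm:
  motion:
    - [1,0.2,0,0.1,0]
    - [1,0.6,0,-0.1,0]
    - [1,1.2,0,-0.45,0]
    - [1,1.8,0,-0.7,0]
    - [1,2.4,0,-0.9,0]
    - [1,3.1,0,-1.1,0]
    - [1,3.8,0,-1.2,0]
    - [1,3.8,0,-1.2,0]

```text
time: 9.45
tool_pos: [0.5221, 0.1442, 0.076]
tcp_rot: [2.092, 2.343, 0.001]
wrist_force: [-0.6, -0.5, -1.8]
width: 0.225
grip_force: 19.7
```

Run:
```python
from h import *
s=bot.read_state(); print(s['tool_pos'],s['wrist_force'],s['width'])
wood(.06,.215)
```

```text
[0.522065   0.14422874 0.07595225] [-0.55335124 -0.54015409 -1.81950796] 0.22464989127748752
side z0.015 162 x [-0.029  0.029] y [0.063 0.207] [119.  81.  47.]
side z0.025 47 x [-0.029  0.029] y [0.065 0.183] [134.  89.  51.]
side z0.035 34 x [-0.019  0.   ] y [0.159 0.18 ] [137.  99.  53.]
side z0.045 75 x [-0.02   0.009] y [0.148 0.19 ] [135.  95.  52.]
side z0.055 99 x [-0.02   0.012] y [0.152 0.19 ] [147. 105.  61.]
side z0.065 74 x [-0.018  0.004] y [0.153 0.179] [139. 103.  65.]
side z0.075 27 x [-0.015  0.006] y [0.117 0.176] [154. 108.  61.]
side z0.085 57 x [-0.02   0.005] y [0.107 0.141] [121.  83.  45.]
side z0.095 111 x [-0.019  0.017] y [0.109 0.143] [116.  79.  44.]
side z0.105 50 x [-0.021  0.001] y [0.104 0.142] [111.  83.  56.]
side z0.115 78 x [-0.022  0.019] y [0.1   0.133] [90. 83. 75.]
side z0.125 112 x [-0.022  0.022] y [0.098 0.123] [76. 73. 69.]
side z0.135 94 x [-0.022  0.022] y [0.104 0.123] [68. 64. 57.]
top z0.015 148 x [-0.029  0.029] y [0.061 0.214] [125.  91.  56.]
top z0.025 86 x [-0.03   0.029] y [0.062 0.208] [85. 55. 34.]
top z0.045 10 x [-0.02 -0.01] y [0.165 0.195] [88. 61. 36.]
top z0.055 35 x [-0.021 -0.004] y [0.163 0.196] [106.  71.  38.]
top z0.065 33 x [-0.02  -0.005] y [0.166 0.191] [75. 50. 29.]
```

Call:
step_arm:
  motion:
    - [1,-0.2,0,0,0]
    - [1,-0.7,0,0,0]
    - [1,-1.5,0,0,0]
    - [1,-2.7,0,0,0]
    - [1,-4.5,0,0,0]
    - [1,-4.5,0,0,0]
    - [1,-2.6,0,0,0]
    - [1,-1.4,0,0,0]
    - [1,-0.7,0,0,0]
    - [1,-0.2,0,0,0]
    - [1,0,0,0,0]
    - [1,-0.2,0,0,0]
    - [1,-0.7,0,0,0]
    - [1,-1.5,0,0,0]
    - [1,-2.7,0,0,0]
    - [1,-4.5,0,0,0]
    - [1,-4.5,0,0,0]

```text
time: 11.25
tool_pos: [0.5273, 0.0958, 0.0757]
tcp_rot: [2.096, 2.339, -0.001]
wrist_force: [0.4, -0.3, -2.6]
width: 0.221
grip_force: 19.6
```

Run:
```python
from h import *
s=bot.read_state(); print(s['tool_pos'],s['wrist_force'],s['width'])
wood(.03,.215)
```

```text
[0.52726076 0.09584727 0.07565036] [ 0.41905703 -0.30889659 -2.6119594 ] 0.22114312467472122
side z0.015 168 x [-0.029  0.029] y [0.04  0.211] [127.  87.  50.]
side z0.025 103 x [-0.03   0.029] y [0.045 0.198] [139.  97.  56.]
side z0.035 66 x [-0.02   0.007] y [0.082 0.121] [128.  90.  49.]
side z0.045 127 x [-0.02   0.016] y [0.084 0.116] [140. 102.  62.]
side z0.055 77 x [-0.017  0.006] y [0.089 0.116] [156. 115.  74.]
side z0.065 7 x [-0.007  0.001] y [0.065 0.11 ] [154. 116.  79.]
side z0.075 40 x [-0.019  0.003] y [0.058 0.079] [127.  88.  50.]
side z0.085 66 x [-0.02   0.005] y [0.052 0.09 ] [121.  81.  42.]
side z0.095 132 x [-0.02   0.016] y [0.053 0.088] [116.  80.  44.]
side z0.105 47 x [-0.02   0.004] y [0.053 0.084] [106.  85.  64.]
side z0.115 82 x [-0.023  0.02 ] y [0.05 0.07] [88. 83. 76.]
side z0.125 116 x [-0.023  0.02 ] y [0.051 0.074] [80. 76. 71.]
side z0.135 94 x [-0.023  0.023] y [0.054 0.073] [68. 63. 57.]
top z0.015 131 x [-0.029 -0.001] y [0.048 0.187] [139. 102.  63.]
top z0.025 78 x [-0.03  -0.025] y [0.053 0.19 ] [87. 55. 34.]
top z0.035 22 x [-0.021 -0.005] y [0.115 0.135] [85. 61. 37.]
top z0.045 37 x [-0.021 -0.   ] y [0.103 0.134] [70. 47. 27.]
top z0.055 31 x [-0.02  -0.006] y [0.106 0.125] [71. 49. 30.]
```

Each jerk helps: the tilt is now about 33°. I'll repeat.

Call:
step_arm:
  motion:
    - [1,2.1,0,0,0]
    - [1,3.3,0,0,0]
    - [1,4.1,0,0,0]
    - [1,4.4,0,0,0]
    - [1,4.5,0,0,0]
    - [1,4.3,0,0,0]
    - [1,3.8,0,0,0]
    - [1,2.9,0,0,0]
    - [1,1.6,0,0,0]
    - [1,0,0,0,0]
    - [1,2.1,0,0,0]
    - [1,3.3,0,0,0]
    - [1,4.1,0,0,0]
    - [1,4.4,0,0,0]
    - [1,4.5,0,0,0]
    - [1,4.3,0,0,0]
    - [1,3.8,0,0,0]
    - [1,2.9,0,0,0]
    - [1,1.5,0,0,0]
    - [1,0,0,0,0]

```text
time: 13.35
tool_pos: [0.5267, 0.0974, 0.0753]
tcp_rot: [-2.093, -2.342, 0.001]
wrist_force: [-0.2, 0.9, -0.5]
width: 0.22
grip_force: 19.5
```

Call:
step_arm:
  motion:
    - [1,2.2,0,0,0]
    - [1,3.4,0,0,0]
    - [1,4.1,0,0,0]
    - [1,4.4,0,0,0]
    - [1,4.5,0,0,0]
    - [1,4.5,0,0,0]

```text
time: 13.95
tool_pos: [0.5216, 0.1431, 0.0752]
tcp_rot: [-2.093, -2.343, 0.001]
wrist_force: [-0.3, -0.9, -1.7]
width: 0.225
grip_force: 19.6
```

Run:
```python
from h import *
s=bot.read_state(); print(s['tool_pos'],s['wrist_force'],s['width'])
wood(.03,.215)
```

```text
[0.521555   0.14306066 0.0752337 ] [-0.27781551 -0.88303468 -1.67934731] 0.22462941123756908
side z0.015 202 x [-0.03   0.029] y [0.041 0.209] [127.  87.  52.]
side z0.025 112 x [-0.029  0.029] y [0.047 0.199] [125.  85.  48.]
side z0.035 82 x [-0.022  0.007] y [0.088 0.119] [123.  86.  47.]
side z0.045 131 x [-0.019  0.016] y [0.091 0.126] [137. 103.  67.]
side z0.055 19 x [-0.006  0.   ] y [0.1   0.112] [137. 121. 106.]
side z0.065 10 x [-0.005  0.   ] y [0.101 0.111] [145. 120.  98.]
side z0.075 34 x [-0.02   0.008] y [0.085 0.109] [143. 101.  59.]
side z0.085 91 x [-0.021  0.011] y [0.085 0.114] [120.  80.  40.]
side z0.095 114 x [-0.02   0.017] y [0.084 0.113] [115.  78.  41.]
side z0.105 77 x [-0.019  0.016] y [0.087 0.118] [113.  88.  64.]
side z0.115 74 x [-0.022  0.021] y [0.094 0.12 ] [89. 82. 75.]
side z0.125 107 x [-0.023  0.015] y [0.093 0.122] [80. 77. 73.]
side z0.135 99 x [-0.023  0.021] y [0.098 0.121] [69. 66. 62.]
top z0.015 243 x [-0.029  0.029] y [0.034 0.211] [136.  99.  61.]
top z0.025 128 x [-0.03  0.03] y [0.033 0.21 ] [91. 59. 36.]
```

The clamp is nearly upright and just off the floor (spools at y≈0.10, nut at y≈0.108). I'll lower until it touches.

Call:
step_arm:
  motion:
    - [1,0,0,0.1,0]
    - [1,0,0,0.2,0]
    - [1,0,0,0.2,0]

```text
time: 14.35
tool_pos: [0.523, 0.1435, 0.0751]
tcp_rot: [2.093, 2.341, 0.003]
wrist_force: [-0.9, 0.4, 5.6]
width: 0.221
grip_force: 20.0
```

```bash
cat >> h.py <<'E'
def axis(y0,y1):
    "axis of a standing clamp: spool arcs (r=21 mm) in the side cloud, lower and upper"
    from scipy.optimize import least_squares
    Q=cloud(-.025,.028,y0,y1,.02,.1)[0][0]; r=[]
    for a,b in((.025,.038),(.080,.098)):
        q=Q[(Q[:,2]>a)&(Q[:,2]<b)]
        if len(q)<10: print('few',len(q)); continue
        f=least_squares(lambda c:np.hypot(q[:,0]-c[0],q[:,1]-c[1])-.021,[.0,q[:,1].mean()+.01],loss='soft_l1',f_scale=.002)
        r.append(f.x); print('z',(a+b)/2,'centre',f.x.round(4),'rms',np.sqrt((f.fun**2).mean()).round(4),len(q))
    if len(r)==2: print('tilt deg x,y',np.degrees((r[1]-r[0])/.0575).round(1))
E
python3 - <<'E'
from h import *
s=bot.read_state(); print(s['tool_pos'],s['wrist_force'],s['width'])
axis(-.04,.04); axis(.06,.16); axis(-.28,-.21)
E
```

```text
[0.52301799 0.14346897 0.07512092] [-0.90638013  0.39916382  5.63855268] 0.22118371438566756
z 0.0315 centre [0.0001 0.0018] rms 0.0011 94
z 0.089 centre [0.0005 0.0018] rms 0.0017 167
tilt deg x,y [ 0.3 -0.1]
z 0.0315 centre [0.0011 0.11  ] rms 0.0012 80
z 0.089 centre [0.0018 0.1065] rms 0.0014 144
tilt deg x,y [ 0.8 -3.5]
z 0.0315 centre [ 0.0018 -0.2517] rms 0.0012 121
z 0.089 centre [ 0.0023 -0.2526] rms 0.002 229
tilt deg x,y [ 0.5 -0.8]
```

It's on the floor with 3.5° of tilt, well inside its stable range. I'll release and rise, then check.

Call:
step_arm:
  motion:
    - [1,0.2,0,0,0]
    - [2.2,0.2,0,0,0]
    - [4,0.2,0,0,0]
    - [4,0.2,0,0,0]
    - [4,0.2,0,0,0]
    - [4,0.2,0,-1,0]
    - [4,0.2,0,-3,0]
    - [4,0.2,0,-6,0]
    - [4,0.2,0,-9,0]
    - [4,0.2,0,-12,0]
    - [4,0.2,0,-12,0]

```text
time: 15.75
tool_pos: [0.5255, 0.146, 0.2001]
tcp_rot: [2.089, 2.338, 0.013]
wrist_force: [1.6, 0.4, 0.2]
width: 0.468
grip_force: 0.0
```

Run:
```python
from h import *
s=bot.read_state(); print(s['time'],s['tool_pos'],s['wrist_force'],s['width'])
axis(-.04,.04); axis(.06,.16)
go(-.002,-.082,.19)
```

```text
15.75 [0.52551163 0.1459887  0.20010318] [1.61733582 0.43033907 0.21005746] 0.4678232907909422
z 0.0315 centre [0.0002 0.0017] rms 0.0022 95
z 0.089 centre [0.0002 0.0015] rms 0.0017 166
tilt deg x,y [ 0.  -0.2]
z 0.0315 centre [0.0005 0.1116] rms 0.0013 80
z 0.089 centre [0.0006 0.1117] rms 0.0019 144
tilt deg x,y [0.1 0.1]
shift cm [-19.85  -0.16   0.28] twist -0.03
```

Clamp A stands upright at lane (0.0005, 0.112). Next is clamp B.

Call:
step_arm:
  motion:
    - [4,-4,-0.1,0,0]
    - [4,-8,-0.1,0,0]
    - [4,-12,-0.1,0,0]
    - [4,-16,-0.1,0,0]
    - [4,-19,-0.1,0,0]
    - [4,-19.8,-0.1,0,0]
    - [4,-19.8,-0.1,0,0]
    - [4,-19.8,-0.1,0,0]

```text
time: 16.75
tool_pos: [0.5422, -0.0509, 0.1927]
tcp_rot: [-2.092, -2.341, 0.001]
wrist_force: [-0.4, 0.0, -0.5]
width: 0.47
grip_force: 0.0
```

```bash
python3 -c "
from h import *
for i in range(3): go(-.002,-.082,-.0075)
s=bot.read_state();print(s['time'])"
```

```text
shift cm [-0.18 -0.05 20.02] twist -0.04
shift cm [-0.18 -0.05 20.02] twist -0.04
shift cm [-0.18 -0.05 20.02] twist -0.04
16.75
```

Call:
step_arm:
  motion:
    - [4,-0.1,0,5,0]
    - [4,-0.1,0,10,0]
    - [4,-0.1,0,14,0]
    - [4,-0.1,0,16.5,0]
    - [4,-0.1,0,18,0]
    - [4,-0.1,0,19,0]
    - [4,-0.1,0,19.6,0]
    - [4,-0.1,0,20,0]
    - [4,-0.1,0,20,0]
    - [4,-0.1,0,20,0]
    - [1,-0.1,0,20,0]
    - [1,-0.1,0,20,0]
    - [1,-0.1,0,20,0]
    - [1,-0.1,0,20,0]
    - [1,-0.1,0,20,0]
  force: 20

```text
time: 18.25
tool_pos: [0.5437, -0.0528, -0.0057]
tcp_rot: [2.093, 2.342, 0.001]
wrist_force: [0.1, 1.2, 5.5]
width: 0.221
grip_force: 20.7
```

Call:
step_arm:
  motion:
    - [1,0,0,-1,0]
    - [1,0,0,-2,0]
    - [1,0,0,-3,0]
    - [1,-0.2,0,-4,0]
    - [1,-0.5,0,-5,0]
    - [1,-0.8,0,-6,0]
    - [1,-1.2,0,-7,0]
    - [1,-1.6,0,-7.7,0]
    - [1,-2,0,-8.3,0]
    - [1,-2,0,-8.3,0]

```text
time: 19.25
tool_pos: [0.5462, -0.0734, 0.0779]
tcp_rot: [2.093, 2.34, 0.001]
wrist_force: [0.3, -0.4, -2.1]
width: 0.217
grip_force: 19.8
```

Run:
```python
from h import *
s=bot.read_state(); print(s['time'],s['tool_pos'],s['wrist_force'],s['width'])
wood(-.215,-.035)
```

```text
19.25 [ 0.5462329  -0.07342334  0.07785415] [ 0.26908779 -0.42827897 -2.13032295] 0.21716366680323523
side z0.015 346 x [-0.029  0.029] y [-0.212 -0.04 ] [118.  78.  45.]
side z0.025 68 x [-0.029  0.03 ] y [-0.205 -0.047] [117.  77.  44.]
side z0.045 26 x [-0.022 -0.014] y [-0.18  -0.163] [157. 116.  64.]
side z0.055 101 x [-0.021  0.008] y [-0.191 -0.152] [150. 101.  52.]
side z0.065 183 x [-0.02  0.01] y [-0.192 -0.155] [172. 116.  61.]
side z0.075 139 x [-0.016  0.01 ] y [-0.18 -0.14] [175. 130.  85.]
side z0.085 59 x [-0.02   0.002] y [-0.147 -0.113] [145. 117.  93.]
side z0.095 72 x [-0.021 -0.009] y [-0.141 -0.112] [127.  87.  48.]
side z0.105 168 x [-0.02   0.012] y [-0.144 -0.105] [129.  90.  52.]
side z0.115 153 x [-0.022  0.014] y [-0.133 -0.101] [113.  88.  64.]
side z0.125 104 x [-0.023  0.016] y [-0.115 -0.099] [72. 68. 62.]
side z0.135 98 x [-0.023  0.016] y [-0.115 -0.099] [64. 61. 56.]
top z0.015 152 x [-0.03   0.029] y [-0.21  -0.036] [111.  78.  48.]
top z0.025 64 x [-0.03   0.028] y [-0.209 -0.037] [82. 52. 32.]
top z0.055 27 x [-0.023 -0.013] y [-0.186 -0.152] [102.  72.  41.]
top z0.065 49 x [-0.022 -0.009] y [-0.186 -0.154] [95. 64. 36.]
top z0.075 31 x [-0.018 -0.009] y [-0.174 -0.159] [89. 60. 35.]
```

Call:
step_arm:
  motion:
    - [1,0.2,0,0,0]
    - [1,0.7,0,0,0]
    - [1,1.5,0,0,0]
    - [1,2.6,0,0,0]
    - [1,4.2,0,0,0]
    - [1,4.2,0,0,0]
    - [1,2.2,0,0,0]
    - [1,1.1,0,0,0]
    - [1,0.4,0,0,0]
    - [1,0,0,0,0]
    - [1,0.2,0,0,0]
    - [1,0.7,0,0,0]
    - [1,1.5,0,0,0]
    - [1,2.7,0,0,0]
    - [1,4.3,0,0,0]
    - [1,2.2,0,0,0]
    - [1,1.0,0,0,0]
    - [1,0.4,0,0,0]
    - [1,0,0,0,0]
    - [1,0,0,0,0]

```text
time: 21.35
tool_pos: [0.547, -0.0717, 0.0788]
tcp_rot: [2.092, 2.341, 0.004]
wrist_force: [-1.1, 0.3, 6.6]
width: 0.219
grip_force: 21.2
```

Run:
```python
from h import *
s=bot.read_state(); print(s['time'],s['tool_pos'],s['wrist_force'],s['width'])
wood(-.215,-.035)
```

```text
21.35 [ 0.54704167 -0.07173325  0.07879334] [-1.06107106  0.27489202  6.57848704] 0.21914925767190435
side z0.015 345 x [-0.03   0.029] y [-0.211 -0.041] [122.  81.  46.]
side z0.025 183 x [-0.029  0.028] y [-0.198 -0.047] [124.  83.  44.]
side z0.035 97 x [-0.021  0.008] y [-0.136 -0.096] [116.  78.  40.]
side z0.045 211 x [-0.02   0.016] y [-0.133 -0.098] [130.  95.  59.]
side z0.055 26 x [-0.006  0.002] y [-0.117 -0.107] [132. 119. 109.]
side z0.065 27 x [-0.005  0.002] y [-0.113 -0.104] [141. 122. 109.]
side z0.075 9 x [-0.019 -0.006] y [-0.111 -0.091] [158. 111.  65.]
side z0.085 100 x [-0.021  0.01 ] y [-0.123 -0.091] [127.  86.  47.]
side z0.095 120 x [-0.02   0.006] y [-0.121 -0.083] [117.  78.  41.]
side z0.105 143 x [-0.02   0.018] y [-0.12  -0.092] [108.  75.  44.]
side z0.115 65 x [-0.021  0.015] y [-0.114 -0.097] [82. 75. 67.]
side z0.125 102 x [-0.022  0.017] y [-0.113 -0.096] [71. 66. 60.]
side z0.135 105 x [-0.023  0.016] y [-0.114 -0.097] [65. 62. 57.]
top z0.015 152 x [-0.03   0.029] y [-0.208 -0.036] [117.  83.  52.]
top z0.025 64 x [-0.03   0.028] y [-0.208 -0.039] [80. 50. 30.]
top z0.045 4 x [-0.02  -0.017] y [-0.104 -0.097] [71. 54. 36.]
top z0.085 4 x [-0.021 -0.02 ] y [-0.099 -0.094] [72. 51. 32.]
top z0.095 7 x [-0.019 -0.012] y [-0.09  -0.084] [71. 50. 30.]
top z0.105 9 x [-0.02  -0.014] y [-0.094 -0.086] [70. 48. 29.]
```

B is near upright already, with about 10° of tilt and its foot edge touching. I'll walk the nut over the foot.

Call:
step_arm:
  motion:
    - [1,-0.3,0,0,0]
    - [1,-0.6,0,0,0]
    - [1,-0.9,0,0,0]
    - [1,-1.2,0,0.1,0]
    - [1,-1.4,0,0.1,0]
    - [1,-1.4,0,0.1,0]

```text
time: 22.05
tool_pos: [0.5486, -0.0863, 0.0776]
tcp_rot: [2.091, 2.341, 0.003]
wrist_force: [-0.7, 0.1, 7.1]
width: 0.219
grip_force: 21.6
```

Run:
```python
from h import *
s=bot.read_state(); print(s['time'],s['tool_pos'],s['wrist_force'],s['width'])
axis(-.17,-.07)
```

```text
22.05 [ 0.54858635 -0.0862623   0.07762898] [-0.71448672  0.10766134  7.10971425] 0.2186646511785697
z 0.0315 centre [ 0.0006 -0.1166] rms 0.0012 105
z 0.089 centre [ 0.0017 -0.1109] rms 0.0014 189
tilt deg x,y [1.1 5.7]
```

Call:
step_arm:
  motion:
    - [1,-0.3,0,0,0]
    - [1,-0.6,0,0,0]
    - [1,-0.6,0,0,0]
    - [2.2,-0.6,0,0,0]
    - [4,-0.6,0,0,0]
    - [4,-0.6,0,0,0]
    - [4,-0.6,0,0,0]
    - [4,-0.6,0,-1,0]
    - [4,-0.6,0,-3,0]
    - [4,-0.6,0,-6,0]
    - [4,-0.6,0,-10,0]
    - [4,-0.6,0,-14,0]
    - [4,-0.6,0,-18,0]
    - [4,-0.6,0,-18,0]

```text
time: 23.55
tool_pos: [0.5517, -0.0934, 0.2644]
tcp_rot: [2.086, 2.334, 0.011]
wrist_force: [0.4, -0.0, 0.7]
width: 0.466
grip_force: 0.0
```

Run:
```python
from h import *
s=bot.read_state(); print(s['time'],s['tool_pos'],s['wrist_force'],s['width'])
for a in((-.17,-.07),(.06,.16),(-.04,.04),(-.28,-.21),(.22,.28)): axis(*a)
save(shot('side')[0],'end')
```

```text
23.55 [ 0.55168207 -0.09338525  0.26440475] [ 0.43615181 -0.01384044  0.66052597] 0.4664362398328114
z 0.0315 centre [ 0.0002 -0.1192] rms 0.001 102
z 0.089 centre [ 0.0002 -0.1192] rms 0.0013 179
tilt deg x,y [ 0. -0.]
z 0.0315 centre [0.0008 0.1118] rms 0.0013 86
z 0.089 centre [0.0009 0.1119] rms 0.0015 143
tilt deg x,y [0.1 0.1]
z 0.0315 centre [0.0001 0.0014] rms 0.0014 96
z 0.089 centre [0.0001 0.0018] rms 0.0018 161
tilt deg x,y [-0.1  0.4]
z 0.0315 centre [ 0.0019 -0.2516] rms 0.0018 126
z 0.089 centre [ 0.0023 -0.2525] rms 0.0016 214
tilt deg x,y [ 0.4 -0.9]
z 0.0315 centre [0.0022 0.2498] rms 0.0018 77
z 0.089 centre [0.0029 0.2495] rms 0.0017 122
tilt deg x,y [ 0.7 -0.3]
```

View pics/end.png

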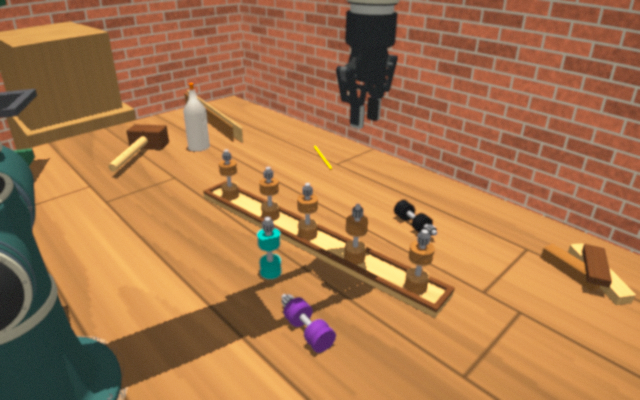

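All five clamps stand upright in the lane, at roughly (228,175), (269,193), (308,211), (356,234) and (420,263), and the gripper is clear above. Handing in.

```bash
python3 -c "
from workcell import bot
print(bot.finish_job())"
```

```text
the job is handed in; nothing more can be done
None
```

Both tipped clamps now stand upright on the lane floor, one in each gap; the standing clamps stayed upright and in place, and the job was handed in at about 24 s (no verdict was returned).

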